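Load the carton-sealing fixture on the packing bench

TASK

Set up the sealing fixture for the sticker run: its side guide was left clamped too narrow, so loosen the clamp knob and draw the guide wide open, and push the spring follower all the way back into its housing and slide the keeper out into the notch so that it stays there by itself. Then stand every small carton upright in the channel, in one row, with the labelled broad sides facing along the channel, slide the guide in until it squares the cartons up against the fence, and turn its clamp knob clockwise until fully tight. Last, draw the keeper back and let the follower come out and press the row against the end stop; leave the label roll and the tape roll where they are.

Things in the scene. Friction and masses are not known exactly. Their poses are not given: they have to be found in the camera images.
- fixture: The sealing fixture, screwed to the bench (yaw differs per start, up to 0.25): grey deck plate 100 x 390 mm, channel floor at z = 6 mm. Origin on the bench under the middle of the channel; y runs along the channel, +y towards the open-fronted spring housing (y 56 to 221 mm, cheeks up to z = 60, cover behind y = 121 up to z = 54), +x towards the side guide. All mm below are in this frame.
- stop_face (a point): Foot of the end stop's face at the channel's closed end: on the channel floor, fixture (0, -155, 6) mm. The stop is 76 wide, 12 thick, top at z = 50. Fixed to the fixture.
- fence_face (a point): Foot of the fixed fence's inner face, halfway along it: fixture (-32, -55, 6) mm. The fence runs from y = -155 to 45, is 10 thick, top at z = 22. A 64 mm carton against it has its centre at x = 0.
- keeper_notch (a point): Middle of the keeper notch in the +x cheek of the housing (cheek x 33 to 45 mm): fixture (39, 83, 51); the notch is open upwards, y 72 to 94, z 45 to 60. The steel tooth in front of it (y 56 to 72) is what the keeper bears on.
- follower: Spring follower (plunger): steel plate 46 wide, 12 thick, 44 tall, on a block and rod that enter the housing. Origin 6 mm above the bench under the middle of its front face. Slides along fixture y only: face at y = -80 mm sprung out, +58 fully in. Spring pushes to -y, 6 N out, 13 N in. The keeper can enter the notch with the face at y = 50 to 58; trapped it rests at y = 50.
- keeper (a joint): The keeper: a 12 mm wide cross bolt that rides on the follower block, 28 mm behind the follower's face, and slides along fixture +x. 0 = drawn in, clear of the notch; 0.018 m = fully out in the notch, trapping the follower. Stays where put (friction 1.5 N, some 3 N more while it carries the spring; pushing the follower in a little unloads it). It cannot go out unless level with the notch.
- keeper_tab (a point): Point on the axis of the keeper's upright black thumb tab, 90 mm above the bench. The tab is 14 mm along the fixture's y, 22 mm along x, z = 54 to 106. Pinched from above across the 14 mm, pushing it along y pushes the follower, moving it along x slides the keeper. Beneath it the housing is up to 60 mm high, loaded cartons 56.
- guide (a joint): The side guide: aluminium rail 180 mm long (fixture y -145 to 35), 10 thick, top at z = 22, on a carriage with the clamp knob. 0 = wide open (inner face at x = +62 mm); the value is how far (m) it has closed, along -x; at 0.030 it touches cartons that stand against the fence; stop at 0.038. Starts clamped at 0.033 to 0.037. Friction 2.5 N while the knob is loose; can be drawn along by the knob.
- clamp_knob (a joint): The black wing knob on the guide's carriage, upright axis. 0 = fully loose, grows clockwise seen from above, stop at 2.6 rad = fully tight; starts at 2.35 to 2.6. Below about 1 rad the guide is free, above it it is gripped more and more, above 2.3 firmly (some 15 N). Friction 0.1 to 0.2 N m; stays where it is left. At 0 the wing lies along the fixture's y.
- clamp_grip (a point): Middle of the clamp knob's wing, on its turning axis, 56 mm above the bench; 75 mm outwards (+x) from the guide's inner face, fixture y = -75; moves with the guide. The wing is 64 mm long (along this point's y axis), 14 mm thick (its x), z = 32 to 66; below it a round hub of radius 19 mm.
- carton0: A small white carton 44 x 64 x 50 mm tall with a grey label on one broad side; origin at the centre of its underside, z up, 44 mm along its x, 64 mm along its y. 0.1 to 0.18 kg. In the fixture its y lies along the fixture's x (either way round). 2 to 4 of these cartons are present, standing upright on the bench.
- carton1: A small white carton 44 x 64 x 50 mm tall with a grey label on one broad side; origin at the centre of its underside, z up, 44 mm along its x, 64 mm along its y. 0.1 to 0.18 kg. In the fixture its y lies along the fixture's x (either way round). 2 to 4 of these cartons are present, standing upright on the bench.
- carton2: A small white carton 44 x 64 x 50 mm tall with a grey label on one broad side; origin at the centre of its underside, z up, 44 mm along its x, 64 mm along its y. 0.1 to 0.18 kg. In the fixture its y lies along the fixture's x (either way round). 2 to 4 of these cartons are present, standing upright on the bench.
- carton3: A small white carton 44 x 64 x 50 mm tall with a grey label on one broad side; origin at the centre of its underside, z up, 44 mm along its x, 64 mm along its y. 0.1 to 0.18 kg. In the fixture its y lies along the fixture's x (either way round). 2 to 4 of these cartons are present, standing upright on the bench.
- label_roll: Bystander: roll of stickers, 100 mm across, 60 mm high, lying flat; origin under its centre. Leave it.
- tape_roll: Bystander: roll of brown tape, 96 mm across, 48 mm high, lying flat; origin under its centre. Leave it.
Mind the look-alikes: they are no part of the job. What is shaped like the carton1 but orange or turquoise is not meant.

How it is judged:
On the way, in this order (a step that is already met when the one before it is completed fails the run):
1. the guide is drawn wide open, and the follower is in its housing, trapped by the keeper and let go (y of follower in the frame of fixture above 0.046 m and value of joint keeper above 0.012 m and contact force between the fingers and follower below 0.3 N and value of joint guide below 0.015 m), for 0.3 s.
2. all cartons stand in the channel with the follower still trapped (x of carton0 in the frame of fixture between -0.012 and 0.035 m and y of carton0 in the frame of fixture between -0.142 and 0.032 m and z of carton0 in the frame of fixture between -0.002 and 0.012 m and angle between each of carton0, carton1, carton2, carton3's own z axis and vertical below 0.12 rad and angle between the y axis of each of carton0, carton1, carton2, carton3 and the x axis of fixture, either way round below 0.35 rad and x of carton1 in the frame of fixture between -0.012 and 0.035 m and y of carton1 in the frame of fixture between -0.142 and 0.032 m and z of carton1 in the frame of fixture between -0.002 and 0.012 m and x of carton2 in the frame of fixture between -0.012 and 0.035 m and y of carton2 in the frame of fixture between -0.142 and 0.032 m and z of carton2 in the frame of fixture between -0.002 and 0.012 m and x of carton3 in the frame of fixture between -0.012 and 0.035 m and y of carton3 in the frame of fixture between -0.142 and 0.032 m and z of carton3 in the frame of fixture between -0.002 and 0.012 m and y of follower in the frame of fixture above 0.046 m and value of joint keeper above 0.012 m), for 0.2 s.
3. the side guide is up against the cartons with the follower still trapped (value of joint guide above 0.027 m and y of follower in the frame of fixture above 0.046 m and value of joint keeper above 0.012 m), for 0.2 s.
4. the clamp knob is tight with the guide up against the cartons and the follower still trapped (all of step 3 and value of joint clamp_knob above 2.3 rad), for 0.2 s.
At the end, for the whole second after the job is handed in: Every carton present stands upright on the channel floor, square (within 5 degrees) and against the fence within 5 mm; the guide is within 3 mm of the cartons and its knob at 2.3 rad or more; the keeper is drawn in (under 5 mm) and the released follower presses on the row with more than 2 N (x of carton0 in the frame of fixture between -0.004 and 0.005 m and y of carton0 in the frame of fixture between -0.142 and 0.032 m and z of carton0 in the frame of fixture between -0.002 and 0.012 m and angle between each of carton0, carton1, carton2, carton3's own z axis and vertical below 0.1 rad and angle between the y axis of each of carton0, carton1, carton2, carton3 and the x axis of fixture, either way round below 0.09 rad and linear speed of each of carton0, carton1, carton2, carton3 below 0.02 m/s and x of carton1 in the frame of fixture between -0.004 and 0.005 m and y of carton1 in the frame of fixture between -0.142 and 0.032 m and z of carton1 in the frame of fixture between -0.002 and 0.012 m and x of carton2 in the frame of fixture between -0.004 and 0.005 m and y of carton2 in the frame of fixture between -0.142 and 0.032 m and z of carton2 in the frame of fixture between -0.002 and 0.012 m and x of carton3 in the frame of fixture between -0.004 and 0.005 m and y of carton3 in the frame of fixture between -0.142 and 0.032 m and z of carton3 in the frame of fixture between -0.002 and 0.012 m and value of joint keeper below 0.005 m and contact force between follower and anything else above 2 N and y of follower in the frame of fixture below 0.04 m and value of joint clamp_knob above 2.3 rad and value of joint guide above 0.027 m and linear speed of follower below 0.01 m/s); the robot touches nothing.
It fails at once if the label roll is moved more than 40 mm (distance of label_roll from where it was at the start of the episode above 0.04 m).
It fails at once if the tape roll is moved more than 40 mm (distance of tape_roll from where it was at the start of the episode above 0.04 m).
Of carton0, carton1, carton2, carton3 only 2 to 4 are there at a start; the rules pass over those that are not, and their reading is None.
At some moment in a run one of carton0, carton1, carton2, carton3 may be knocked a few centimetres aside while the robot is not near it.
It also fails if it takes over 210 s, if anything falls off the work surface, if the arm or the gripper's body presses on something with over 40 N, if the wrist force passes 120 N, or if a joint passes its speed limit or range.

ROBOT

A 7-joint arm with a two-finger parallel gripper is mounted at the origin on the work surface. World frame = base frame: x ahead of the robot, y to its left, z up, the work surface at z = 0. Lengths are in m, angles in rad, forces in N, time in s.
With the tool pointing down it reaches from about 0.4 to 0.85 m from the base axis. Payload 10.4 kg.
Tool frame: the origin (TCP) lies on the centre line of the jaws, within the pads' length; the fingertips stand 8 mm ahead of it and the grasp point (between the pads) lies 11 mm behind it (r.finger_overhang is the distance from the TCP to the fingertips, in m); z points along the fingers, y is the line along which they close (so a half turn about z gives the same grasp; the last joint's range is limited). The gripper opens to 87 mm and grips with 3 to 60 N. Pads are 19 mm wide; open, the fingers measure 117 mm over their backs; the gripper's body (75 mm by 190 mm) begins 51 mm behind the grasp point.
Start: joints at [-1.151, 0.332, -0.065, 1.46, 0.022, 1.35, -0.088], TCP at [0.268, 0.565, 0.231] pointing down, gripper open.
Joint ranges: [-2.6, 2.6], [-0.5, 2.12], [-1.47, 1.34], [0.16, 2.42], [-1.27, 4.41], [0.06, 2.06], [-2.6, 2.6]. Speed limits (rad/s): [2.22, 2.22, 2.79, 2.79, 3.14, 3.14, 3.14].

INTERFACE

Orientations are given as a unit quaternion [x, y, z, w].
In Python, from bench import r, vision gives the robot as it stands.
- The arm moves only by the tool drive_tool, never from a script. Its argument "series" is a list of rows, each a list of 2 entries, a list of its own where there are three numbers: the shift along the world's x, y, z in cm, then the turn about the world's z in degrees. A call has exactly 10 rows; each row shifts and turns the commanded pose from where the row before left it; what a row does not reach is not made up. A row lasts 1/8 s, in which the tool goes at most 62.5 mm and 10.7 degrees, less where a joint would pass 70% of its speed; a pose out of reach is approached as far as the arm can. A call with a gripper value outside its range is refused whole. "hand" is the closure, from 0 (fully open) to 1 (shut), set as the call begins (left out, the last holds). The fingers move at their own pace and stop on an object; "newtons" is the grip in N (left out, the last holds). Time passes only in rows, so rows that do not move let the fingers close, or fill a call up. It gives the time, the measured TCP pose, the force, the opening and the grip force at its end, in the units of the state.
- r.read_state(): the state, without advancing time (a new reading comes with each control period).
- vision.camera(name): name is "scene" or "top" or "wrist"; returns a dict with "color" (384x512x3 uint8, red, green, blue), "intrinsics" (3x3 intrinsics, pixels), "R" (3x3) and "t" (3): a world point X has camera coordinates R X + t; the wrist camera has in their place "mount" (4x4, takes a point from camera to tool coordinates, whose origin is the TCP and whose axes are the flange's). Camera axes: x right, y down, z forward; pixel columns grow to the right and rows downward; lengths in m; the calibration is good to about 2 mm. A picture is of the moment at which its call begins: read the wrist's pose just before it. There is no depth.
- r.close_job(): hands the job in; it is judged then, once.
The state is a dict: "time": time; "joint_positions": joint angles; "joint_vel": joint speeds; "joint_torque": joint torques, N m; "ee_pos": TCP position; "eef_rot": TCP orientation; "ft_force": force on the tool from outside, world axes, zero at the start; "torque": the same for the moment, N m; "width": finger opening in m; "grip_force": force on a finger pad.
Only numpy, scipy, OpenCV 4.12 (cv2) and the standard library are available. Lean on these libraries where they do the work, as an engineer would, in place of code of your own. Each camera call takes 0.05 s, during which the arm holds its last target. There are 200 camera calls.

## Working session

There is one attempt and no reset: what is moved stays moved. The work goes in short steps, Python scripts to look and compute and a tool call to move; the robot and the scene stay as the last step left them, time stands still between calls to the robot, and variables do not carry over. Pictures are saved under pics/ and viewed, at most 14 in all, crops included, and the job is handed in when it is done.

Besides the shell and the picture viewer there is one more tool, called after ">>>" as name([rows], argument=value, ...), one row to a line, values as JSON. drive_tool: Moves the arm, as the interface text tells. Its arguments: {"type":"object","properties":{"series":{"type":"array"},"hand":{"type":"number"},"newtons":{"type":"number"}},"required":["series"]}

```bash
ls; mkdir -p pics; python3 - <<'E'
from bench import r,vision
import cv2,numpy as np
for n in("scene","top"):
    c=vision.camera(n); cv2.imwrite(f"pics/{n}0.png",c["color"][:,:,::-1]); print(n,c["intrinsics"],c["R"],c["t"])
c=vision.camera("wrist");print(c["mount"])
s=r.read_state();print(s["time"],s["ee_pos"],s["eef_rot"],s["width"])
E
```

```text
pics
scene [[496.36441753   0.         248.38224037]
 [  0.         496.36441753 190.3127323 ]
 [  0.           0.           1.        ]] [[-0.48874893  0.87242293  0.00164569]
 [ 0.67696508  0.38043802 -0.63006761]
 [-0.55031152 -0.3068308  -0.77653854]] [ 0.39246951 -0.29267844  1.77193919]
top [[378.24374113   0.         249.7487431 ]
 [  0.         378.24374113 198.04471756]
 [  0.           0.           1.        ]] [[ 0.00951958 -0.99957961  0.02738583]
 [-0.99871675 -0.01086657 -0.04946482]
 [ 0.04974161 -0.02687981 -0.99840034]] [-0.15894075  0.57854715  0.97095637]
[[ 5.54382068e-04 -9.66043687e-01 -2.58378187e-01  7.02593509e-02]
 [ 9.99999845e-01  5.20216635e-04  2.00597374e-04 -4.38213563e-04]
 [-5.93731955e-05 -2.58378258e-01  9.66043825e-01 -1.54802078e-01]
 [ 0.00000000e+00  0.00000000e+00  0.00000000e+00  1.00000000e+00]]
0.15 [0.26767102 0.56446317 0.22995386] [ 2.19601135e-01  9.75589593e-01 -5.24148180e-04 -1.10331745e-04] 0.0870786405834736
```

View pics/scene0.png

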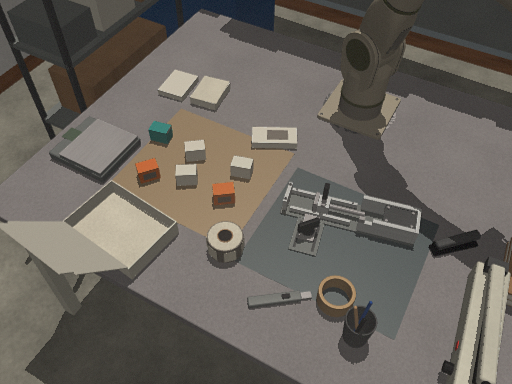

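View pics/top0.png

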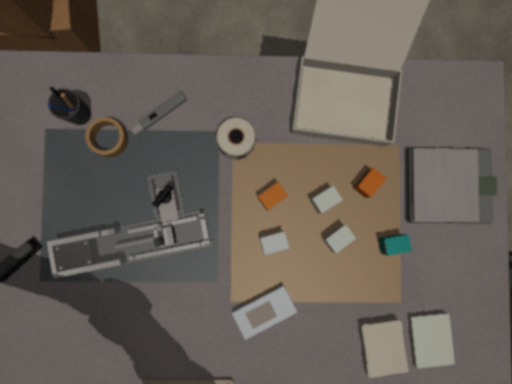

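The top view shows white cartons at (274,243), (327,199) and (340,238). Possible confusions are the orange boxes (273,196) and (372,182), the turquoise box (396,244), the label printer (265,312) and the pads (385,348) and (432,340). I choose the three small white boxes. In the fixture, the stop is at about (205,230), the housing at about (55,260), the knob at about (163,195) and the tab near (157,237).

>>> drive_tool([
  [[1.5, -4.45, 1.2], 2.5],
  [[1.5, -4.45, 1.2], 2.5],
  [[1.5, -4.45, 1.2], 2.5],
  [[1.5, -4.45, 1.2], 2.5],
  [[1.5, -4.45, 1.2], 2.5],
  [[1.5, -4.45, 1.2], 2.5],
  [[1.5, -4.45, 1.2], 2.5],
  [[1.5, -4.45, 1.2], 2.5],
  [[1.5, -4.45, 1.2], 2.5],
  [[1.5, -4.45, 1.2], 2.5],
])

```text
time: 1.4
ee_pos: [0.418, 0.1181, 0.3509]
eef_rot: [0.003, 1.0, 0.0, 0.0]
ft_force: [0.9, 0.7, 0.5]
width: 0.0865
grip_force: 0.0
```

```bash
cat > h.py <<'E'
from bench import r,vision
import cv2,numpy as np
from scipy.spatial.transform import Rotation as Ro
def cam(n):
    s=r.read_state(); c=vision.camera(n); K=np.array(c["intrinsics"])
    if n=="wrist":
        Rt=Ro.from_quat(s["eef_rot"]).as_matrix(); M=np.array(c["mount"])
        Rwc=Rt@M[:3,:3]; p=Rt@M[:3,3]+np.array(s["ee_pos"])
    else:
        Rwc=np.array(c["R"]).T; p=-Rwc@np.array(c["t"])
    return dict(img=np.ascontiguousarray(c["color"][:,:,::-1]),K=K,R=Rwc,p=p)
def ray(c,uv):
    return c["R"]@np.linalg.inv(c["K"])@np.array([uv[0],uv[1],1.0])
def onz(c,uv,z):
    d=ray(c,uv); return c["p"]+d*(z-c["p"][2])/d[2]
def proj(c,X):
    q=c["K"]@(c["R"].T@(np.asarray(X)-c["p"])); return q[:2]/q[2]
def tri(c1,u1,c2,u2):
    A=[];b=[]
    for c,u in((c1,u1),(c2,u2)):
        d=ray(c,u);d/=np.linalg.norm(d);P=np.eye(3)-np.outer(d,d);A.append(P);b.append(P@c["p"])
    return np.linalg.lstsq(np.vstack(A),np.hstack(b),rcond=None)[0]
def save(c,f): cv2.imwrite(f,c["img"]); np.savez(f[:-4],**c)
def load(f): return dict(np.load(f[:-4]+".npz"))
def st():
    s=r.read_state();R_=Ro.from_quat(s["eef_rot"]).as_matrix()
    print("t",round(s["time"],2),"tcp",np.round(s["ee_pos"],4),"psi",round(float(np.degrees(np.arctan2(R_[1,1],R_[0,1]))),2),"tz",np.round(R_[:,2],3),"F",np.round(s["ft_force"],1),"w",round(s["width"],4),"j7",round(s["joint_positions"][6],2))
E
python3 - <<'E'
from h import *
st();c=cam("wrist");save(c,"pics/w1.png");print(c["K"][0],c["p"])
for n in("top","scene"): save(cam(n),f"pics/{n}1.png")
E
```

```text
t 1.4 tcp [0.418  0.1181 0.3509] psi 89.71 tz [ 0.  0. -1.] F [0.9 0.7 0.5] w 0.0865 j7 1.14
[271.74902587   0.         260.09660322] [0.34748013 0.11793149 0.50571602]
```

View pics/w1.png

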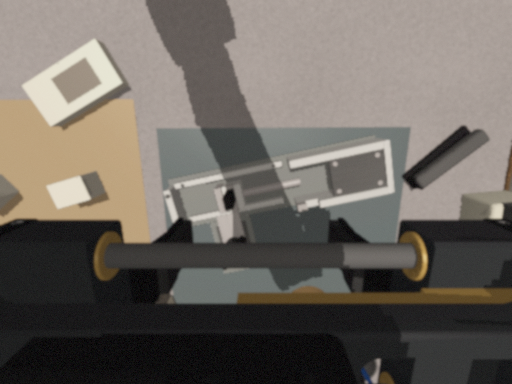

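The wrist view has the gripper covering its lower half. The tab is at (229,199) and the knob is partly hidden near (240,225). I'm moving outward for a clear view of the fixture.

>>> drive_tool([
  [[3, 0, -0.5], 0],
  [[3, 0, -0.5], 0],
  [[3, 0, -0.5], 0],
  [[3, 0, -0.5], 0],
  [[3, 0, -0.5], 0],
  [[3, 0, -0.5], 0],
  [[0, 0, 0], 0],
  [[0, 0, 0], 0],
  [[0, 0, 0], 0],
  [[0, 0, 0], 0],
])

```text
time: 2.8
ee_pos: [0.5974, 0.12, 0.3211]
eef_rot: [0.003, 1.0, 0.0, 0.0]
ft_force: [0.1, 0.0, -0.1]
width: 0.0871
grip_force: 0.0
```

```bash
python3 - <<'E'
from h import *
st();c=cam("wrist");save(c,"pics/w2.png")
cv2.imwrite("pics/w2z.png",cv2.resize(c["img"][60:290,110:440],None,fx=2.4,fy=2.4,interpolation=cv2.INTER_CUBIC))
E
```

```text
t 2.8 tcp [0.5974 0.12   0.3211] psi 89.65 tz [ 0.001  0.001 -1.   ] F [ 0.1  0.  -0.1] w 0.0871 j7 1.38
```

View pics/w2z.png

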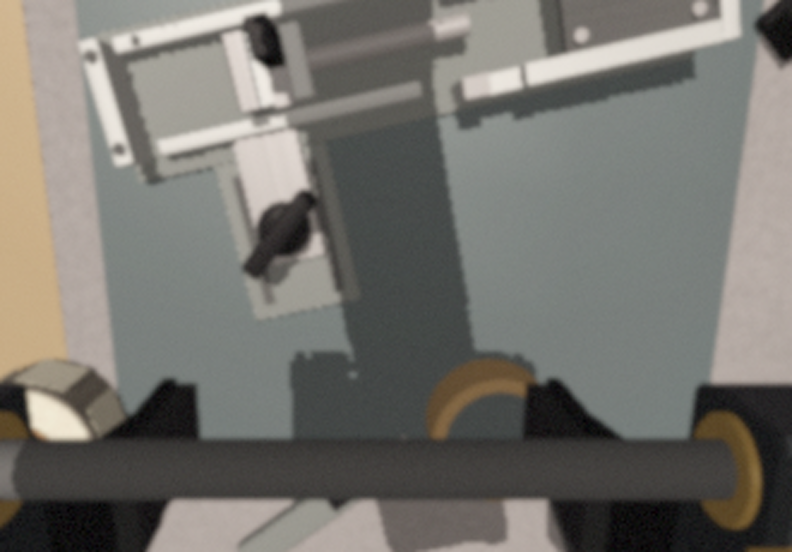

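>>> drive_tool([
  [[-1, 3, 0], 0],
  [[-1, 3, 0], 0],
  [[-1, 3, 0], 0],
  [[0, 3, 0], 0],
  [[0, 0, 0], 0],
  [[0, 0, 0], 0],
  [[0, 0, 0], 0],
  [[0, 0, 0], 0],
  [[0, 0, 0], 0],
  [[0, 0, 0], 0],
])

```text
time: 4.1
ee_pos: [0.5678, 0.2396, 0.3206]
eef_rot: [0.003, 1.0, 0.0, 0.0]
ft_force: [-0.1, -0.4, -0.3]
width: 0.0866
grip_force: 0.0
```

```bash
python3 - <<'E'
from h import *
st();c=cam("wrist");save(c,"pics/w3.png")
cv2.imwrite("pics/w3z.png",cv2.resize(c["img"][20:250,10:340],None,fx=2.4,fy=2.4,interpolation=cv2.INTER_CUBIC))
E
```

```text
t 4.1 tcp [0.5678 0.2396 0.3206] psi 89.62 tz [ 0.  0. -1.] F [-0.1 -0.4 -0.3] w 0.0866 j7 1.16
```

View pics/w3z.png

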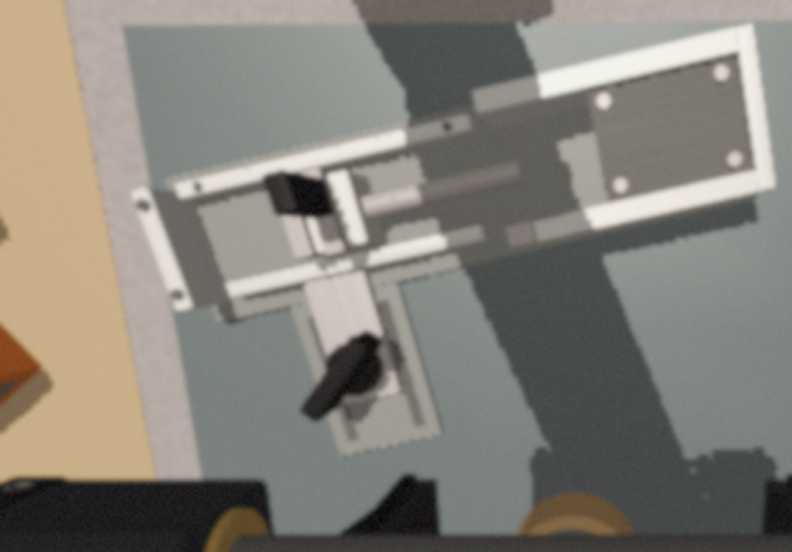

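View 2 (crop) shows the wing from (250,272) to (310,195), the stop screws at (91,57) and (119,149), and the tab at (262,27). View 3 shows the wing from (307,415) to (378,338), the screws at (143,205) and (178,294), and the housing corners at (775,187) and (750,27).

```bash
python3 - <<'E'
from h import *
a=load("pics/w2.png");b=load("pics/w3.png")
A=lambda x,y:(110+x/2.4,60+y/2.4); B=lambda x,y:(10+x/2.4,20+y/2.4)
P={}
for n,p,q in [("scr1",(91,57),(143,205)),("scr2",(119,149),(178,294)),("wingR",(310,198),(374,342)),("wingL",(251,268),(310,411)),("stopTL",(81,43),(134,192)),("stopBL",(117,166),(178,310)),("cheekfront",(459,98),(511,244)),("railend",(420,90),(482,234)),("deckcornerBL",(256,319),(343,453)),("deckBR",(357,296),(440,433))]:
    P[n]=tri(a,A(*p),b,B(*q));print(n,np.round(P[n],4))
d=P["scr1"]-P["scr2"];print("yaw from stop",np.degrees(np.arctan2(-d[1],-d[0])))
# housing back outer corners z=60?
for z in(54,60):
    p=onz(b,B(775,187),z/1e3);q=onz(b,B(750,27),z/1e3);w=q-p;print(z,p,q,np.linalg.norm(w),np.degrees(np.arctan2(-w[1],-w[0])))
p=onz(b,B(135,190),.05);q=onz(b,B(178,310),.05);print(p,q,np.linalg.norm(p-q))
# tab mask
for c,(x0,x1,y0,y1),f in((a,(235,290,0,80),A),(b,(255,340,160,225),B)):
    (u0,v0),(u1,v1)=f(x0,y0),f(x1,y1)
    g=cv2.cvtColor(c["img"],cv2.COLOR_BGR2GRAY)[int(v0):int(v1),int(u0):int(u1)]
    m=(g<45).astype(np.uint8);k=cv2.connectedComponentsWithStats(m);i=1+np.argmax(k[2][1:,4]);print(k[2][i]+[int(u0),int(v0),0,0,0],k[3][i]+[int(u0),int(v0)])
E
```

```text
scr1 [ 0.4748 -0.0431  0.0519]
scr2 [ 0.5292 -0.0322  0.0499]
wingR [0.5619 0.087  0.0393]
wingL [0.6034 0.05   0.0645]
stopTL [ 0.4667 -0.0494  0.0488]
stopBL [ 0.5397 -0.0353  0.0478]
cheekfront [0.4994 0.1825 0.0438]
railend [0.4928 0.16   0.0197]
deckcornerBL [ 0.6549  0.0403 -0.0029]
deckBR [0.637  0.1174 0.0021]
yaw from stop 11.301241589864695
54 [0.46660641 0.34676384 0.054     ] [0.37905494 0.32681282 0.054     ] 0.08979590131877581 12.837220037516746
60 [0.46704407 0.34523743 0.06      ] [0.38073913 0.32557047 0.06      ] 0.08851740734064509 12.837220037516728
[ 0.46566657 -0.04774839  0.05      ] [ 0.53938191 -0.03393711  0.05      ] 0.07499802267661407
[217  67  11  20 115] [222.25217391  77.89565217]
[129  93  19  17 221] [137.92307692 101.42533937]
```

>>> drive_tool([
  [[0.15, -1.72, -1.8], -4.2],
  [[0.15, -1.72, -1.8], -4.2],
  [[0.15, -1.72, -1.8], -4.2],
  [[0.15, -1.72, -1.8], -4.2],
  [[0.15, -1.72, -1.8], -4.2],
  [[0.15, -1.72, -1.8], -4.2],
  [[0.15, -1.72, -1.8], -4.2],
  [[0.15, -1.72, -1.8], -4.2],
  [[0.15, -1.72, -1.8], -4.2],
  [[0.15, -1.72, -1.8], -4.2],
])

```text
time: 5.4
ee_pos: [0.5829, 0.0667, 0.1394]
eef_rot: [0.364, 0.932, 0.0, 0.0]
ft_force: [-0.2, -0.2, 0.6]
width: 0.0872
grip_force: 0.0
```

```bash
cat >> h.py <<'E'
O=np.array([.4687,.1200]);YAW=np.radians(11.7)
def f2w(x,y): return O+np.array([np.cos(YAW)*x-np.sin(YAW)*y,np.sin(YAW)*x+np.cos(YAW)*y])/1000
def w2f(p): d=(np.asarray(p)[:2]-O)*1000; return np.array([np.cos(YAW)*d[0]+np.sin(YAW)*d[1],-np.sin(YAW)*d[0]+np.cos(YAW)*d[1]])
E
python3 - <<'E'
from h import *
st()
a=load("pics/w2.png");b=load("pics/w3.png")
A=lambda x,y:(110+x/2.4,60+y/2.4); B=lambda x,y:(10+x/2.4,20+y/2.4)
for c,f,p,q in((a,A,(310,198),(251,268)),(b,B,(374,342),(310,411))):
    P=onz(c,f(*p),.064);Q=onz(c,f(*q),.064);d=P-Q;print((P+Q)/2,np.degrees(np.arctan2(d[1],d[0])),np.linalg.norm(d),w2f((P+Q)/2))
# tab base/top by tri of centroid
T=tri(a,(222.3,77.9),b,(137.9,101.4));print("tab",T,w2f(T))
print("knob exp",f2w(102,-75))
t=load("pics/top1.png");g=t["img"];hsv=cv2.cvtColor(g,cv2.COLOR_BGR2HSV)
m=((hsv[...,1]<40)&(hsv[...,2]>140)).astype(np.uint8);k=cv2.connectedComponentsWithStats(m)
for s_,ce in zip(k[2][1:],k[3][1:]):
    if s_[4]>80: print(s_,ce,onz(t,ce,.05))
E
```

```text
t 5.4 tcp [0.5829 0.0667 0.1394] psi 47.37 tz [ 0.  0. -1.] F [-0.2 -0.2  0.6] w 0.0872 j7 0.78
[0.58130788 0.06929309 0.064     ] 138.5187703201488 0.05873525341144324 [ 99.98548909 -72.48881153]
[0.58134713 0.07280198 0.064     ] 134.3004861425191 0.06434458843545006 [100.73548276 -69.06078917]
tab [0.47097602 0.06865408 0.07469938] [ -8.18356875 -50.74064857]
knob exp [0.58378977 0.06724259]
[ 305    0  124   71 6747] [364.43752779  31.07751593] [ 1.01641253 -0.44632191  0.05      ]
[ 296   66   95   74 3603] [343.67665834 105.6167083 ] [ 0.81896847 -0.39138593  0.05      ]
[218 122  36  33 387] [233.07235142 141.94056848] [ 0.720541   -0.10844151  0.05      ]
[314 186  28  27 417] [327.46522782 199.15827338] [ 0.57778718 -0.34929453  0.05      ]
[327 225  29  28 425] [340.85176471 238.79764706] [ 0.47794553 -0.38322889  0.05      ]
[261 232  28  23 445] [274.51460674 243.16629213] [ 0.46568585 -0.21543044  0.05      ]
[ 233  287   64   52 1288] [265.5939441  311.94642857] [ 0.29521475 -0.1942603   0.05      ]
[ 412  314   42   54 1898] [432.64172813 340.76027397] [ 0.2250666  -0.61443707  0.05      ]
[ 363  321   45   57 1465] [382.71467577 349.48668942] [ 0.20356556 -0.48778392  0.05      ]
```

>>> drive_tool([
  [[0, 0.1, -2.3], 0],
  [[0, 0, -2.3], 0],
  [[0, 0, -2.3], 0],
  [[0, 0, -2.3], 0],
  [[0, 0, 0], 0],
  [[0, 0, 0], 0],
  [[0, 0, 0], 0],
  [[0, 0, 0], 0],
  [[0, 0, 0], 0],
  [[0, 0, 0], 0],
])

```text
time: 6.65
ee_pos: [0.5828, 0.0688, 0.0487]
eef_rot: [0.361, 0.932, 0.0, 0.0]
ft_force: [0.8, 0.4, -0.3]
width: 0.087
grip_force: 0.0
```

>>> drive_tool([
  [[0, 0, 0], 0],
  [[0, 0, 0], 0],
  [[0, 0, 0], 0],
  [[0, 0, 0], 0],
  [[0, 0, 0], 0],
  [[0, 0, 0], 0],
  [[0, 0, 0], 0],
  [[0, 0, 0], 0],
  [[0, 0, 0], 0],
  [[0, 0, 0], 0],
], hand=1, newtons=25)

```text
time: 7.9
ee_pos: [0.582, 0.0678, 0.0485]
eef_rot: [0.362, 0.932, -0.001, -0.001]
ft_force: [-4.8, -3.0, 3.4]
width: 0.0142
grip_force: 24.4
```

```bash
python3 -c "
from h import *
st()"
```

```text
t 7.9 tcp [0.582  0.0678 0.0485] psi 47.6 tz [-0.002 -0.001 -1.   ] F [-4.8 -3.   3.4] w 0.0142 j7 0.82
```

Gripped at a width of 14 mm. Next I loosen it counter-clockwise.

>>> drive_tool([
  [[0, 0, 0], 10],
  [[0, 0, 0], 10],
  [[0, 0, 0], 10],
  [[0, 0, 0], 10],
  [[0, 0, 0], 10],
  [[0, 0, 0], 10],
  [[0, 0, 0], 10],
  [[0, 0, 0], 10],
  [[0, 0, 0], 10],
  [[0, 0, 0], 8],
])

```text
time: 9.15
ee_pos: [0.5825, 0.0668, 0.0484]
eef_rot: [-0.468, 0.884, -0.001, -0.001]
ft_force: [-0.9, -5.3, -0.2]
width: 0.0138
grip_force: 25.0
```

```bash
python3 -c "
from h import *
st();print(r.read_state()['torque'],np.round(r.read_state()['joint_positions'],2))"
```

```text
t 9.15 tcp [0.5825 0.0668 0.0484] psi 145.82 tz [-0.001 -0.002 -1.   ] F [-0.9 -5.3 -0.2] w 0.0138 j7 2.41
[-1.09711193  0.31321323 -0.0983021 ] [-0.32  0.42  0.15  1.76 -0.07  0.97  2.41]
```

>>> drive_tool([
  [[0.4, 0.08, 0], 0],
  [[0.4, 0.08, 0], 0],
  [[0.4, 0.08, 0], 0],
  [[0.4, 0.08, 0], 0],
  [[0.4, 0.08, 0], 0],
  [[0.4, 0.08, 0], 0],
  [[0.4, 0.09, 0], 0],
  [[0.4, 0.09, 0], 0],
  [[0, 0, 0], 0],
  [[0, 0, 0], 0],
])

```text
time: 10.4
ee_pos: [0.6151, 0.0737, 0.0484]
eef_rot: [-0.466, 0.885, -0.001, -0.0]
ft_force: [1.6, -4.9, -1.4]
width: 0.0137
grip_force: 25.0
```

```bash
python3 -c "
from h import *
st();print(w2f(r.read_state()['ee_pos']),np.round(r.read_state()['joint_positions'],2))"
```

```text
t 10.4 tcp [0.6151 0.0737 0.0484] psi 145.57 tz [ 0.    -0.002 -1.   ] F [ 1.6 -4.9 -1.4] w 0.0137 j7 2.41
[133.96371356 -75.05113757] [-0.31  0.48  0.15  1.67 -0.08  1.    2.41]
```

>>> drive_tool([
  [[0, 0, 0], 0],
  [[0, 0, 0], 0],
  [[0, 0, 0], 0],
  [[0, 0, 4], 0],
  [[0, 0, 5], 0],
  [[-2.4, 0, 4], -7.3],
  [[-2.4, 0, 3], -7.3],
  [[-2.4, 0, 1.2], -7.3],
  [[-2.4, 0, 0], -7.3],
  [[-2.4, 0, 0], -7.3],
], hand=0)

```text
time: 11.65
ee_pos: [0.494, 0.0756, 0.2209]
eef_rot: [-0.164, 0.986, 0.0, 0.0]
ft_force: [-1.1, 0.2, 0.2]
width: 0.0867
grip_force: 0.0
```

>>> drive_tool([
  [[-2.4, -0.5, 0], -7.3],
  [[0, 0, 0], 0],
  [[0, 0, 0], 0],
  [[0, 0, 0], 0],
  [[0, 0, 0], 0],
  [[0, 0, 0], 0],
  [[0, 0, 0], 0],
  [[0, 0, 0], 0],
  [[0, 0, 0], 0],
  [[0, 0, 0], 0],
])

```text
time: 12.9
ee_pos: [0.4708, 0.0703, 0.2206]
eef_rot: [-0.103, 0.995, 0.0, -0.0]
ft_force: [-0.4, 0.0, 0.1]
width: 0.087
grip_force: 0.0
```

```bash
python3 - <<'E'
from h import *
st();c=cam("wrist");save(c,"pics/w4.png");print(proj(c,(.471,.0687,.106)))
cv2.imwrite("pics/w4z.png",cv2.resize(c["img"][0:250,60:420],None,fx=2.2,fy=2.2,interpolation=cv2.INTER_CUBIC))
E
```

```text
t 12.9 tcp [0.4708 0.0703 0.2206] psi 101.83 tz [-0.  0. -1.] F [-0.4  0.   0.1] w 0.087 j7 1.53
[258.87610135 191.23035234]
```

View pics/w4z.png

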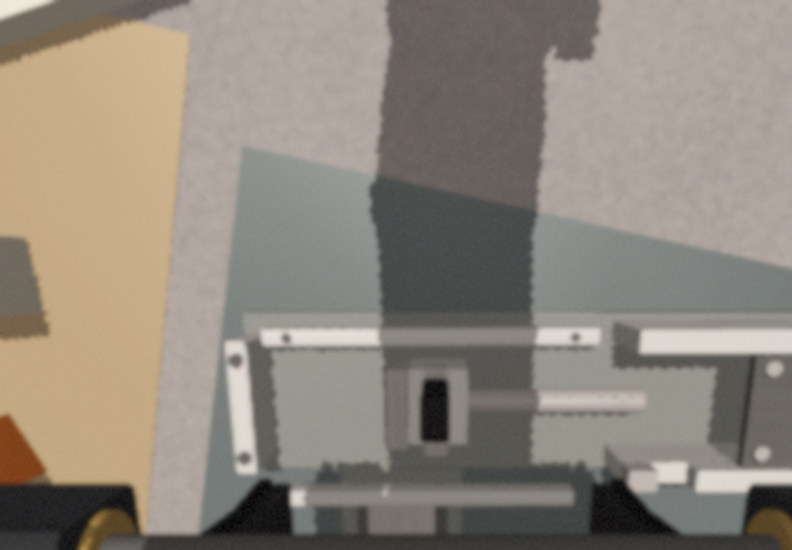

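The tab top is at crop (434,410), which agrees with the triangulated (0.471, 0.067) to within about 1.5 mm. The follower is fully out, the keeper is in, and the guide rail is clear at the bottom. Now I descend and pinch.

>>> drive_tool([
  [[0, -0.25, -4], 0],
  [[0, 0, -4], 0],
  [[0, 0, -3.5], 0],
  [[0, 0, -2.7], 0],
  [[0, 0, 0], 0],
  [[0, 0, 0], 0],
  [[0, 0, 0], 0],
  [[0, 0, 0], 0],
  [[0, 0, 0], 0],
  [[0, 0, 0], 0],
])

```text
time: 14.2
ee_pos: [0.4709, 0.0679, 0.0787]
eef_rot: [-0.103, 0.995, 0.0, 0.0]
ft_force: [0.6, -0.2, 0.4]
width: 0.087
grip_force: 0.0
```

>>> drive_tool([
  [[0, 0, 0], 0],
  [[0, 0, 0], 0],
  [[0, 0, 0], 0],
  [[0, 0, 0], 0],
  [[0, 0, 0], 0],
  [[0, 0, 0], 0],
  [[0, 0, 0], 0],
  [[0, 0, 0], 0],
  [[0, 0, 0], 0],
  [[0, 0, 0], 0],
], hand=1, newtons=40)

```text
time: 15.45
ee_pos: [0.4709, 0.0674, 0.0786]
eef_rot: [-0.103, 0.995, -0.0, 0.0]
ft_force: [0.3, -2.3, 0.0]
width: 0.0134
grip_force: 40.0
```

>>> drive_tool([
  [[-0.27, 1.32, 0], 0],
  [[-0.27, 1.32, 0], 0],
  [[-0.27, 1.32, 0], 0],
  [[-0.27, 1.32, 0], 0],
  [[-0.27, 1.32, 0], 0],
  [[-0.27, 1.32, 0], 0],
  [[-0.27, 1.32, 0], 0],
  [[-0.27, 1.32, 0], 0],
  [[-0.27, 1.32, 0], 0],
  [[-0.27, 1.32, 0], 0],
])

```text
time: 16.7
ee_pos: [0.4442, 0.1972, 0.0785]
eef_rot: [-0.102, 0.995, -0.002, -0.0]
ft_force: [1.4, -13.8, 6.1]
width: 0.0135
grip_force: 40.0
```

```bash
python3 -c "
from h import *
st();print(w2f(r.read_state()['ee_pos']))"
```

```text
t 16.7 tcp [0.4442 0.1972 0.0785] psi 101.69 tz [-0.    -0.004 -1.   ] F [  1.4 -13.8   6.1] w 0.0135 j7 1.28
[-8.34547308 80.5311404 ]
```

>>> drive_tool([
  [[-0.04, 0.2, 0], 0],
  [[0, 0, 0], 0],
  [[0.3, 0.06, 0], 0],
  [[0.3, 0.06, 0], 0],
  [[0.3, 0.06, 0], 0],
  [[0.3, 0.06, 0], 0],
  [[0.3, 0.06, 0], 0],
  [[0.3, 0.06, 0], 0],
  [[0, 0, 0], 0],
  [[0, 0, 0], 0],
])

```text
time: 17.95
ee_pos: [0.461, 0.2023, 0.0785]
eef_rot: [-0.102, 0.995, -0.002, -0.001]
ft_force: [-4.4, -13.6, 10.1]
width: 0.0139
grip_force: 40.0
```

```bash
python3 -c "
from h import *
st();print(w2f(r.read_state()['ee_pos']))"
```

```text
t 17.95 tcp [0.461  0.2023 0.0785] psi 101.7 tz [-0.002 -0.004 -1.   ] F [ -4.4 -13.6  10.1] w 0.0139 j7 1.29
[ 9.15255931 82.12692782]
```

>>> drive_tool([
  [[0.04, -0.2, 0], 0],
  [[0.04, -0.2, 0], 0],
  [[0.04, -0.1, 0], 0],
  [[0, 0, 0], 0],
  [[0, 0, 0], 0],
  [[0, 0, 0], 0],
  [[0, 0, 0], 0],
  [[0, 0, 0], 0],
  [[0, 0, 0], 0],
  [[0, 0, 0], 0],
])

```text
time: 19.2
ee_pos: [0.4618, 0.1985, 0.0785]
eef_rot: [-0.102, 0.995, -0.001, -0.001]
ft_force: [-5.9, -9.8, 9.2]
width: 0.0139
grip_force: 40.0
```

```bash
python3 -c "
from h import *
st();print(w2f(r.read_state()['ee_pos']))"
```

```text
t 19.2 tcp [0.4618 0.1985 0.0785] psi 101.76 tz [-0.002 -0.003 -1.   ] F [-5.9 -9.8  9.2] w 0.0139 j7 1.3
[ 9.14473708 78.22737754]
```

>>> drive_tool([
  [[0, 0, 0], 0],
  [[0, 0, 0], 0],
  [[0, 0, 0], 0],
  [[0, 0, 0], 0],
  [[0, 0, 3], 0],
  [[0, 0, 4], 0],
  [[0, 0, 5], 0],
  [[0, 0, 5], 0],
  [[1, -5, 4], -1],
  [[1, -5, 2], -1],
], hand=0)

```text
time: 20.45
ee_pos: [0.4828, 0.1016, 0.3095]
eef_rot: [-0.086, 0.996, 0.001, 0.001]
ft_force: [1.1, -0.5, -0.5]
width: 0.087
grip_force: 0.0
```

>>> drive_tool([
  [[1.5, -5, 0], -1.2],
  [[1.5, -5, 0], -1.2],
  [[1.5, -5, 0], -1.2],
  [[1.5, -5, 0], -1.2],
  [[1.5, -5, 0], -1.2],
  [[1.5, -5, 0], -1.2],
  [[1.5, -5, 0], -1.2],
  [[1.5, -5, 0], -1.2],
  [[0, 0, 0], 0],
  [[0, 0, 0], 0],
])

```text
time: 21.7
ee_pos: [0.6024, -0.2973, 0.3068]
eef_rot: [-0.002, 1.0, 0.0, -0.0]
ft_force: [0.1, 0.5, -0.8]
width: 0.0871
grip_force: 0.0
```

```bash
python3 - <<'E'
from h import *
st();c=cam("wrist");save(c,"pics/w5.png")
t=cam("top");save(t,"pics/top5.png")
im=np.zeros((560,800,3),np.uint8)
x=cv2.resize(c["img"][:270],(512,270));im[:270,:512]=x
im[270:560,:]=cv2.resize(t["img"][165:300,30:402],(800,290),interpolation=cv2.INTER_CUBIC)
cv2.imwrite("pics/v5.png",im)
E
```

```text
t 21.7 tcp [ 0.6024 -0.2973  0.3068] psi 90.25 tz [-0.     0.001 -1.   ] F [ 0.1  0.5 -0.8] w 0.0871 j7 2.11
```

View pics/v5.png

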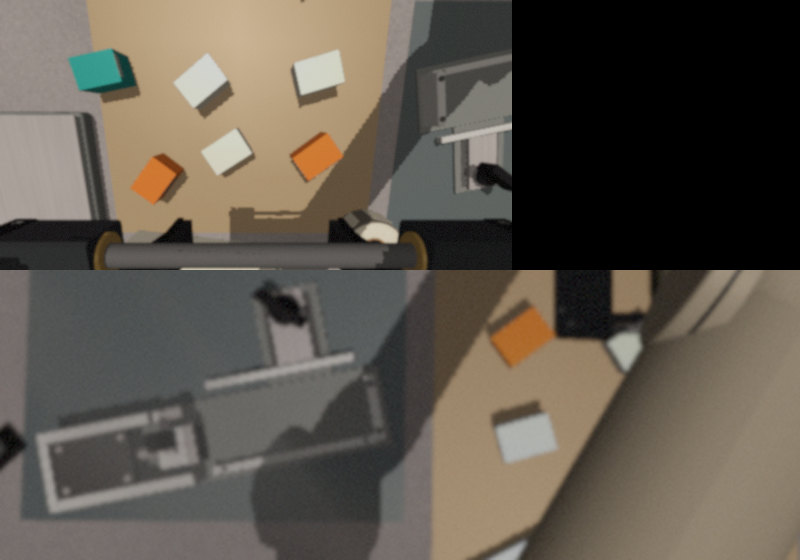

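The follower stays trapped with the tab beside the housing, and the guide is open. The cartons sit in the wrist view at (201,80), (227,152) and (318,73). The orange and turquoise look-alikes are clearly distinct.

```bash
cat >> h.py <<'E'
def cartons(c,area=(600,4000),z=.05,vmax=380,show=None):
    hsv=cv2.cvtColor(c["img"],cv2.COLOR_BGR2HSV)
    m=((hsv[...,1]<55)&(hsv[...,2]>150)).astype(np.uint8);m[vmax:]=0
    m=cv2.morphologyEx(m,cv2.MORPH_OPEN,np.ones((3,3)))
    out=[]
    for k in cv2.findContours(m,cv2.RETR_EXTERNAL,cv2.CHAIN_APPROX_NONE)[0]:
        if not area[0]<cv2.contourArea(k)<area[1]: continue
        W=np.array([onz(c,p,z)[:2] for p in k[:,0,:]]).astype(np.float32)*1000
        (cx,cy),(w,h),a=cv2.minAreaRect(W)
        a=a if w<h else a+90   # direction of the short side (carton x, 44)
        out.append((cx/1000,cy/1000,min(w,h),max(w,h),(a+90)%180-90,k[:,0].mean(0)))
    return out
E
python3 - <<'E'
from h import *
c=load("pics/w5.png")
for o in cartons(c,vmax=210): print(np.round(o[:5],3),o[5])
t=load("pics/top1.png")
print()
for o in cartons(t,area=(250,800)): 
    print(np.round(o[:5],3),o[5])
ow=cartons(c,vmax=210);ot=cartons(t,area=(250,800))
for a in ow:
    for b in ot:
        if np.hypot(a[0]-b[0],a[1]-b[1])<.03: print("tri",tri(c,a[5],t,b[5]))
E
```

```text
[ 0.578 -0.349 45.143 65.953 32.784] [226.26271186 151.37288136]
[5.70000e-01 2.70000e-02 5.45340e+01 1.00383e+02 1.17480e+01] [478.31  140.325]
[ 0.478 -0.383 45.584 66.247 37.782] [200.12096774  80.22580645]
[ 0.466 -0.215 45.531 65.494 15.724] [319.41447368  71.58552632]
[  0.44   -0.607  94.183 115.58   76.418] [37.62390671 52.34985423]

[ 0.465 -0.217 43.853 64.639 15.637] [275.10526316 243.67105263]
[ 0.478 -0.384 42.574 62.12  37.291] [341.08064516 239.03225806]
[ 0.578 -0.35  42.328 61.921 32.375] [327.81538462 199.18461538]
tri [ 0.57686673 -0.34758797  0.06015541]
tri [ 0.47784132 -0.38276727  0.0522323 ]
tri [ 0.46561999 -0.21623246  0.05439774]
```

>>> drive_tool([
  [[-2, 1.2, -2], 2.2],
  [[-2, 1.2, -2.5], 2.2],
  [[-2, 1.2, -2.5], 2.2],
  [[-2, 1.2, -3], 2.2],
  [[-2, 1.2, -3], 2.2],
  [[-2, 1.2, -3], 2.2],
  [[-1.6, 1, -2.7], 2.2],
  [[0, 0, 0], 0],
  [[0, 0, 0], 0],
  [[0, 0, 0], 0],
])

```text
time: 23.05
ee_pos: [0.4676, -0.2162, 0.1215]
eef_rot: [-0.136, 0.991, -0.0, 0.001]
ft_force: [-0.5, -0.3, -0.1]
width: 0.0867
grip_force: 0.0
```

```bash
python3 - <<'E'
from h import *
st();c=cam("wrist");save(c,"pics/w6.png")
for o in cartons(c,area=(1500,12000),vmax=260): print(np.round(o[:5],3),o[5])
E
```

```text
t 23.05 tcp [ 0.4676 -0.2162  0.1215] psi 105.62 tz [ 0.002 -0.001 -1.   ] F [-0.5 -0.3 -0.1] w 0.0867 j7 2.28
[ 0.464 -0.216 38.921 64.467 15.662] [262.31415929 198.8539823 ]
[ 0.479 -0.383 44.535 64.423 37.763] [ 65.94594595 163.16216216]
[  0.322  -0.188  43.23  142.228  15.627] [347.23960396  24.13861386]
```

>>> drive_tool([
  [[-0.15, 0.05, -2.2], 0],
  [[0, 0, -2.3], 0],
  [[0, 0, -2.3], 0],
  [[0, 0, -2.3], 0],
  [[0, 0, 0], 0],
  [[0, 0, 0], 0],
  [[0, 0, 0], 0],
  [[0, 0, 0], 0],
  [[0, 0, 0], 0],
  [[0, 0, 0], 0],
])

```text
time: 24.35
ee_pos: [0.4648, -0.2152, 0.0293]
eef_rot: [-0.136, 0.991, 0.0, 0.0]
ft_force: [0.9, -0.3, -0.9]
width: 0.0871
grip_force: 0.0
```

>>> drive_tool([
  [[0, 0, 0], 0],
  [[0, 0, 0], 0],
  [[0, 0, 0], 0],
  [[0, 0, 0], 0],
  [[0, 0, 0], 0],
  [[0, 0, 2], 0],
  [[0, 0, 3], 0],
  [[0, 0, 3], 0],
  [[0, 0, 3], 0],
  [[0, 0, 0], 0],
], hand=1, newtons=18)

```text
time: 25.6
ee_pos: [0.4658, -0.2157, 0.141]
eef_rot: [-0.136, 0.991, -0.0, 0.002]
ft_force: [-0.3, 0.3, -1.7]
width: 0.0637
grip_force: 18.0
```

```bash
python3 - <<'E'
from h import *
st()
for y in(-129,-81,-33): print(y,f2w(4,y))
E
```

```text
t 25.6 tcp [ 0.4658 -0.2157  0.141 ] psi 105.63 tz [ 0.004 -0.    -1.   ] F [-0.3  0.3 -1.7] w 0.0637 j7 2.26
-129 [ 0.49877645 -0.00550859]
-81 [0.48904266 0.0414941 ]
-33 [0.47930887 0.0884968 ]
```

>>> drive_tool([
  [[0.33, 2.1, 0], -9.4],
  [[0.33, 2.1, 0], -9.4],
  [[0.33, 2.1, 0], -9.4],
  [[0.33, 2.1, 0], -9.4],
  [[0.33, 2.1, 0], -9.4],
  [[0.33, 2.1, 0], -9.4],
  [[0.33, 2.1, 0], -9.4],
  [[0.33, 2.1, 0], -9.4],
  [[0.33, 2.1, 0], -9.4],
  [[0.33, 2.1, 0], -9.4],
])

```text
time: 26.85
ee_pos: [0.497, -0.0046, 0.1378]
eef_rot: [0.634, 0.773, -0.001, -0.001]
ft_force: [0.8, 0.1, -1.7]
width: 0.0635
grip_force: 18.0
```

>>> drive_tool([
  [[0, 0, -2.5], 0],
  [[0, 0, -2], 0],
  [[0, 0, -2], 0],
  [[0, 0, 0], 0],
  [[0, 0, 0], 0],
  [[0, 0, 0], 0],
  [[0, 0, 0], 0],
  [[0, 0, 0], 0],
  [[0, 0, 0], 0],
  [[0, 0, 0], 0],
])

```text
time: 28.1
ee_pos: [0.4977, -0.0053, 0.0742]
eef_rot: [0.632, 0.775, 0.0, 0.0]
ft_force: [0.4, -0.2, -2.8]
width: 0.0638
grip_force: 18.0
```

```bash
python3 - <<'E'
from h import *
st();print(w2f(r.read_state()["ee_pos"]))
E
```

```text
t 28.1 tcp [ 0.4977 -0.0053  0.0742] psi 11.63 tz [ 0.  0. -1.] F [ 0.4 -0.2 -2.8] w 0.0638 j7 0.22
[   3.02713911 -128.54453673]
```

>>> drive_tool([
  [[0.1, 0, -1], 0],
  [[0, 0, -1], 0],
  [[0, 0, -1], 0],
  [[0, 0, -0.5], 0],
  [[0, 0, -0.3], 0],
  [[0, 0, 0], 0],
  [[0, 0, 0], 0],
  [[0, 0, 0], 0],
  [[0, 0, 0], 0],
  [[0, 0, 0], 0],
])

```text
time: 29.35
ee_pos: [0.4988, -0.0052, 0.0362]
eef_rot: [0.632, 0.775, 0.0, 0.0]
ft_force: [0.1, 1.0, -1.9]
width: 0.0637
grip_force: 18.0
```

>>> drive_tool([
  [[0, 0, 0], 0],
  [[0, 0, 0], 0],
  [[0, 0, 0], 0],
  [[0, 0, 0], 0],
  [[0, 0, 2.5], 0],
  [[0, 0, 3.5], 0],
  [[0, 0, 4], 0],
  [[0, 0, 4], 0],
  [[0, -3, 3], -7],
  [[1, -4, 3], -8],
], hand=0)

```text
time: 30.6
ee_pos: [0.5086, -0.0752, 0.2374]
eef_rot: [0.728, 0.685, 0.001, -0.0]
ft_force: [1.0, 0.5, 0.0]
width: 0.0868
grip_force: 0.0
```

>>> drive_tool([
  [[0.9, -3.5, 0], -7],
  [[0.9, -3.5, 0], -7],
  [[0.9, -3.5, -1], -7],
  [[0.9, -3.5, -1], -7],
  [[0.9, -3.5, -2], -7],
  [[0.9, -3.5, -2], -7],
  [[0.9, -3.5, -2], -7],
  [[0.6, -2.9, -0.5], -4.8],
  [[0, 0, 0], 0],
  [[0, 0, 0], 0],
])

```text
time: 31.85
ee_pos: [0.5779, -0.3486, 0.1511]
eef_rot: [0.959, 0.283, 0.0, -0.0]
ft_force: [-0.0, 0.1, -0.1]
width: 0.0872
grip_force: 0.0
```

```bash
python3 - <<'E'
from h import *
st();c=cam("wrist");save(c,"pics/w7.png")
for o in cartons(c,area=(1200,12000),vmax=250): print(np.round(o[:5],3),o[5])
E
```

```text
t 31.85 tcp [ 0.5779 -0.3486  0.1511] psi -57.08 tz [-0.  0. -1.] F [-0.   0.1 -0.1] w 0.0872 j7 -0.25
[ 0.578 -0.349 44.536 65.559 32.953] [260.6372093  193.86511628]
```

Still there at (0.578, -0.349), long direction -57.1°.

>>> drive_tool([
  [[0, 0, -3], 0],
  [[0, 0, -3], 0],
  [[0, 0, -3], 0],
  [[0, 0, -2], 0],
  [[0, 0, -1.2], 0],
  [[0, 0, 0], 0],
  [[0, 0, 0], 0],
  [[0, 0, 0], 0],
  [[0, 0, 0], 0],
  [[0, 0, 0], 0],
])

```text
time: 33.15
ee_pos: [0.5778, -0.3493, 0.0294]
eef_rot: [0.959, 0.283, 0.0, 0.0]
ft_force: [0.6, 0.2, -0.3]
width: 0.0869
grip_force: 0.0
```

>>> drive_tool([
  [[0, 0, 0], 0],
  [[0, 0, 0], 0],
  [[0, 0, 0], 0],
  [[0, 0, 0], 0],
  [[0, 0, 0], 0],
  [[0, 0, 2], 0],
  [[0, 0, 3], 0],
  [[0, 0, 3], 0],
  [[0, 0, 3], 0],
  [[0, 0, 0], 0],
], hand=1, newtons=18)

```text
time: 34.4
ee_pos: [0.5789, -0.3504, 0.143]
eef_rot: [0.959, 0.282, 0.002, 0.002]
ft_force: [-0.5, 0.8, -1.7]
width: 0.0635
grip_force: 18.0
```

```bash
python3 -c "
from h import *
st()"
```

```text
t 34.4 tcp [ 0.5789 -0.3504  0.143 ] psi -57.19 tz [ 0.005 -0.002 -1.   ] F [-0.5  0.8 -1.7] w 0.0635 j7 -0.25
```

>>> drive_tool([
  [[-0.9, 3.92, 0], 6.9],
  [[-0.9, 3.92, 0], 6.9],
  [[-0.9, 3.92, 0], 6.9],
  [[-0.9, 3.92, 0], 6.9],
  [[-0.9, 3.92, 0], 6.9],
  [[-0.9, 3.92, 0], 6.9],
  [[-0.9, 3.92, 0], 6.9],
  [[-0.9, 3.92, 0], 6.9],
  [[-0.9, 3.92, 0], 6.9],
  [[-0.9, 3.92, 0], 6.8],
])

```text
time: 35.65
ee_pos: [0.4869, 0.0438, 0.139]
eef_rot: [0.63, 0.777, -0.0, -0.0]
ft_force: [0.3, 0.3, -1.5]
width: 0.064
grip_force: 18.0
```

>>> drive_tool([
  [[0, 0, -2], 0],
  [[0, 0, -2], 0],
  [[0, 0, 0], 0],
  [[0, 0, 0], 0],
  [[0, 0, 0], 0],
  [[0, 0, 0], 0],
  [[0, 0, 0], 0],
  [[0, 0, 0], 0],
  [[0, 0, 0], 0],
  [[0, 0, 0], 0],
])

```text
time: 36.9
ee_pos: [0.4877, 0.0427, 0.0991]
eef_rot: [0.631, 0.776, 0.0, 0.0]
ft_force: [0.6, -0.8, -1.5]
width: 0.0643
grip_force: 18.0
```

```bash
python3 - <<'E'
from h import *
st();print(w2f(r.read_state()["ee_pos"]))
E
```

```text
t 36.9 tcp [0.4877 0.0427 0.0991] psi 11.73 tz [ 0.  0. -1.] F [ 0.6 -0.8 -1.5] w 0.0643 j7 0.09
[  2.97345114 -79.53228811]
```

>>> drive_tool([
  [[0.1, 0, -2], 0],
  [[0, 0, -2], 0],
  [[0, 0, -1.3], 0],
  [[0, 0, -0.7], 0],
  [[0, 0, -0.3], 0],
  [[0, 0, 0], 0],
  [[0, 0, 0], 0],
  [[0, 0, 0], 0],
  [[0, 0, 0], 0],
  [[0, 0, 0], 0],
])

```text
time: 38.15
ee_pos: [0.4887, 0.0427, 0.0362]
eef_rot: [0.631, 0.776, 0.0, 0.0]
ft_force: [-0.2, -0.1, -0.8]
width: 0.0641
grip_force: 18.0
```

>>> drive_tool([
  [[0, 0, 0], 0],
  [[0, 0, 0], 0],
  [[0, 0, 0], 0],
  [[0, 0, 0], 0],
  [[0, 0, 2.5], 0],
  [[0, 0, 3.5], 0],
  [[0, 0, 4], 0],
  [[0, 0, 4], 0],
  [[0, -4, 0], -6],
  [[0, -4, 0], -6],
], hand=0)

```text
time: 39.4
ee_pos: [0.4889, -0.038, 0.1767]
eef_rot: [0.71, 0.705, 0.001, 0.0]
ft_force: [0.8, -0.1, -0.5]
width: 0.0869
grip_force: 0.0
```

>>> drive_tool([
  [[0, -4.2, 0], -6],
  [[0, -4.2, 0], -6],
  [[0, -4.2, 0], -6],
  [[0, -4.2, 0], -6],
  [[-0.2, -4.2, 0], -6],
  [[-0.2, -4.2, 0], -6],
  [[-0.2, -4.2, 0], -6],
  [[-0.2, -5.1, -2], -6],
  [[0, 0, 0], -4],
  [[0, 0, 0], 0],
])

```text
time: 40.65
ee_pos: [0.4804, -0.3825, 0.1557]
eef_rot: [0.946, 0.323, -0.0, -0.0]
ft_force: [0.7, 0.9, 0.2]
width: 0.087
grip_force: 0.0
```

```bash
python3 - <<'E'
from h import *
st();c=cam("wrist");save(c,"pics/w8.png")
for o in cartons(c,area=(1200,12000),vmax=250): print(np.round(o[:5],3),o[5])
E
```

```text
t 40.65 tcp [ 0.4804 -0.3825  0.1557] psi -52.29 tz [-0.001 -0.    -1.   ] F [0.7 0.9 0.2] w 0.087 j7 -0.05
[ 0.338 -0.219 30.643 86.77  27.635] [ 44.42922374 201.41552511]
[ 0.478 -0.383 44.357 65.524 37.757] [259.59708738 195.13106796]
```

>>> drive_tool([
  [[-0.2, 0, -3], 0],
  [[0, 0, -3], 0],
  [[0, 0, -3], 0],
  [[0, 0, -2.4], 0],
  [[0, 0, -1.2], 0],
  [[0, 0, 0], 0],
  [[0, 0, 0], 0],
  [[0, 0, 0], 0],
  [[0, 0, 0], 0],
  [[0, 0, 0], 0],
])

```text
time: 41.95
ee_pos: [0.4788, -0.3823, 0.0304]
eef_rot: [0.946, 0.323, 0.0, 0.0]
ft_force: [0.7, 0.2, 0.4]
width: 0.0866
grip_force: 0.0
```

>>> drive_tool([
  [[0, 0, 0], 0],
  [[0, 0, 0], 0],
  [[0, 0, 0], 0],
  [[0, 0, 0], 0],
  [[0, 0, 0], 0],
  [[0, 0, 2], 0],
  [[0, 0, 3], 0],
  [[0, 0, 3], 0],
  [[0, 0, 3], 0],
  [[0, 0, 0], 0],
], hand=1, newtons=18)

```text
time: 43.2
ee_pos: [0.4797, -0.3834, 0.1435]
eef_rot: [0.946, 0.323, 0.002, 0.002]
ft_force: [-0.3, 0.1, -1.7]
width: 0.064
grip_force: 18.0
```

```bash
python3 - <<'E'
from h import *
st();print(f2w(4,-31)-np.array(r.read_state()["ee_pos"])[:2])
E
```

```text
t 43.2 tcp [ 0.4797 -0.3834  0.1435] psi -52.29 tz [ 0.004 -0.002 -1.   ] F [-0.3  0.1 -1.7] w 0.064 j7 -0.04
[-0.00076864  0.47389174]
```

>>> drive_tool([
  [[0, 4.5, 0], 6.4],
  [[0, 4.5, 0], 6.4],
  [[0, 4.5, 0], 6.4],
  [[0, 4.5, 0], 6.4],
  [[0, 4.5, 0], 6.4],
  [[0, 4.5, 0], 6.4],
  [[0, 4.5, 0], 6.4],
  [[0, 4.5, 0], 6.4],
  [[0, 4.5, 0], 6.4],
  [[0, 4.5, 0], 6.4],
])

```text
time: 44.45
ee_pos: [0.4782, 0.069, 0.14]
eef_rot: [0.63, 0.777, -0.0, -0.0]
ft_force: [0.1, 0.3, -1.1]
width: 0.0636
grip_force: 18.0
```

>>> drive_tool([
  [[0, 2.4, 0], 0],
  [[0, 0, -2], 0],
  [[0, 0, -2], 0],
  [[0, 0, 0], 0],
  [[0, 0, 0], 0],
  [[0, 0, 0], 0],
  [[0, 0, 0], 0],
  [[0, 0, 0], 0],
  [[0, 0, 0], 0],
  [[0, 0, 0], 0],
])

```text
time: 45.7
ee_pos: [0.4787, 0.0917, 0.1002]
eef_rot: [0.631, 0.776, 0.0, 0.0]
ft_force: [0.5, -0.3, -1.3]
width: 0.064
grip_force: 18.0
```

```bash
python3 - <<'E'
from h import *
st();print(w2f(r.read_state()["ee_pos"]))
E
```

```text
t 45.7 tcp [0.4787 0.0917 0.1002] psi 11.73 tz [ 0.  0. -1.] F [ 0.5 -0.3 -1.3] w 0.064 j7 -0.01
[  4.09466149 -29.71952686]
```

>>> drive_tool([
  [[0, 0, -2], 0],
  [[0, 0, -2], 0],
  [[0, 0, -1.3], 0],
  [[0, 0, -0.7], 0],
  [[0, 0, -0.3], 0],
  [[0, 0, 0], 0],
  [[0, 0, 0], 0],
  [[0, 0, 0], 0],
  [[0, 0, 0], 0],
  [[0, 0, 0], 0],
])

```text
time: 46.95
ee_pos: [0.4788, 0.0917, 0.0372]
eef_rot: [0.631, 0.776, 0.0, 0.0]
ft_force: [0.9, 0.0, -1.1]
width: 0.064
grip_force: 18.0
```

>>> drive_tool([
  [[0, 0, 0], 0],
  [[0, 0, 0], 0],
  [[0, 0, 0], 0],
  [[0, 0, 0], 0],
  [[0, 0, 2.5], 0],
  [[0, 0, 4], 0],
  [[0, 0, 5], 0],
  [[0, 0, 5], 0],
  [[1.5, -1, 4], 9],
  [[1.5, -1, 3], 9],
], hand=0)

```text
time: 48.2
ee_pos: [0.5093, 0.0716, 0.2743]
eef_rot: [0.5, 0.866, 0.001, 0.001]
ft_force: [0.1, -0.0, -0.7]
width: 0.087
grip_force: 0.0
```

>>> drive_tool([
  [[1.5, 0, 1], 10],
  [[1.5, 0, 1], 10],
  [[1.5, 0, 1], 10],
  [[1.5, 0, 0], 10],
  [[1.5, 0, 0], 10],
  [[1.5, 0, 0], 10],
  [[0, 0, 0], 10],
  [[0, 0, 0], 10],
  [[0, 0, 0], 0],
  [[0, 0, 0], 0],
])

```text
time: 49.45
ee_pos: [0.5987, 0.0717, 0.3021]
eef_rot: [-0.169, 0.986, 0.0, -0.0]
ft_force: [0.2, 0.1, 0.5]
width: 0.0869
grip_force: 0.0
```

```bash
python3 - <<'E'
from h import *
st();c=cam("wrist");save(c,"pics/w9.png")
for o in cartons(c,area=(800,12000),z=.056,vmax=230): print(np.round(o[:5],3),o[5],w2f(o[:2]),o[4]-11.7)
cv2.imwrite("pics/w9z.png",cv2.resize(c["img"][0:260,60:440],None,fx=2.1,fy=2.1,interpolation=cv2.INTER_CUBIC))
E
```

```text
t 49.45 tcp [0.5987 0.0717 0.3021] psi 109.5 tz [-0.  0. -1.] F [0.2 0.1 0.5] w 0.0869 j7 1.79
[ 7.50000e-01 -1.80000e-01  1.12064e+02  2.25807e+02  6.43300e+00] [ 67.55600815 197.27291242] [ 214.60666857 -350.43795065] -5.2670876502990716
[  0.515   0.389 101.435 117.578  19.522] [476.93975904 188.78714859] [ 99.5656869 253.8085408] 7.82180290222168
[  0.478   0.091  41.165  62.442 -78.369] [302.21917808  92.07534247] [  3.13030923 -30.68286654] -90.06930370330811
[  0.396   0.264 185.512 218.083  19.534] [442.37189293  82.58986616] [-42.07692533 155.96227148] 7.833941268920899
```

View pics/w9z.png

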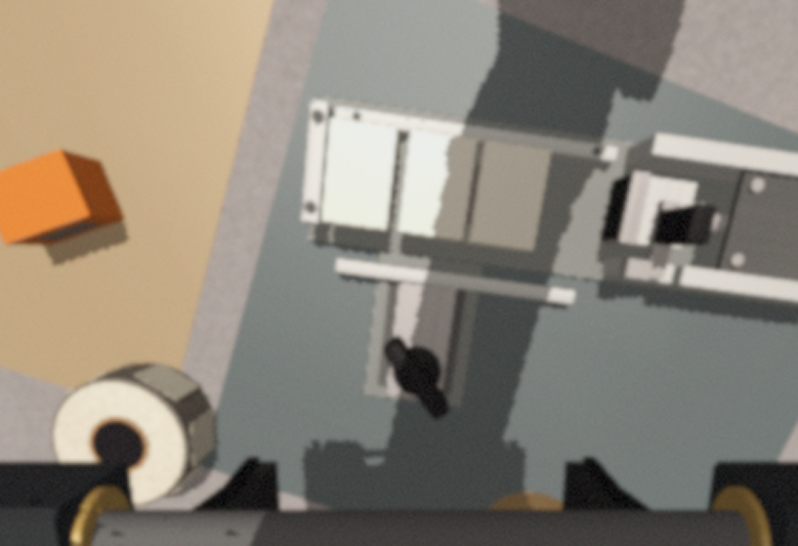

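The three cartons stand square in the row at crop (360,175), (435,185) and (510,195). The keeper is in its notch, and the wing runs from (395,345) to (440,410). Next I regrip the knob.

>>> drive_tool([
  [[0.3, 0, -2.5], 6],
  [[0.3, 0.1, -2.5], 6],
  [[0.3, 0.1, -2.5], 6],
  [[0.3, 0, -2.5], 6],
  [[0.3, 0, -2.5], 6],
  [[0.1, 0, -2.5], 6],
  [[0, 0, -2], 0],
  [[0, 0, 0], 0],
  [[0, 0, 0], 0],
  [[0, 0, 0], 0],
])

```text
time: 50.75
ee_pos: [0.6153, 0.0738, 0.1333]
eef_rot: [-0.467, 0.884, -0.0, 0.001]
ft_force: [1.1, 1.0, 0.2]
width: 0.087
grip_force: 0.0
```

>>> drive_tool([
  [[0, 0, -2.5], 0],
  [[0, 0, -2.5], 0],
  [[0, 0, -2.5], 0],
  [[0, 0, -0.8], 0],
  [[0, 0, 0], 0],
  [[0, 0, 0], 0],
  [[0, 0, 0], 0],
  [[0, 0, 0], 0],
  [[0, 0, 0], 0],
  [[0, 0, 0], 0],
])

```text
time: 52.0
ee_pos: [0.6147, 0.0737, 0.0492]
eef_rot: [-0.467, 0.884, 0.0, -0.0]
ft_force: [0.0, -0.0, 0.0]
width: 0.0869
grip_force: 0.0
```

>>> drive_tool([
  [[0, 0, 0], 0],
  [[0, 0, 0], 0],
  [[0, 0, 0], 0],
  [[0, 0, 0], 0],
  [[0, 0, 0], 0],
  [[0, 0, 0], 0],
  [[0, 0, 0], 0],
  [[0, 0, 0], 0],
  [[0, 0, 0], 0],
  [[0, 0, 0], 0],
], hand=1, newtons=35)

```text
time: 53.25
ee_pos: [0.6148, 0.0735, 0.0492]
eef_rot: [-0.467, 0.884, -0.0, -0.0]
ft_force: [0.6, 0.0, -1.6]
width: 0.0138
grip_force: 35.0
```

```bash
python3 - <<'E'
from h import *
st();print(w2f(r.read_state()["ee_pos"]))
E
```

```text
t 53.25 tcp [0.6148 0.0735 0.0492] psi 145.72 tz [ 0. -0. -1.] F [ 0.6  0.  -1.6] w 0.0138 j7 2.46
[133.65704892 -75.13640591]
```

>>> drive_tool([
  [[-0.3, -0.06, 0], 0],
  [[-0.3, -0.06, 0], 0],
  [[-0.3, -0.06, 0], 0],
  [[-0.3, -0.06, 0], 0],
  [[-0.3, -0.06, 0], 0],
  [[-0.3, -0.06, 0], 0],
  [[-0.3, -0.07, 0], 0],
  [[-0.2, -0.04, 0], 0],
  [[0, 0, 0], 0],
  [[0, 0, 0], 0],
])

```text
time: 54.5
ee_pos: [0.5916, 0.0687, 0.0492]
eef_rot: [-0.467, 0.884, -0.0, -0.0]
ft_force: [1.9, -3.8, -0.9]
width: 0.0139
grip_force: 35.0
```

```bash
python3 - <<'E'
from h import *
st();print(w2f(r.read_state()["ee_pos"]))
E
```

```text
t 54.5 tcp [0.5916 0.0687 0.0492] psi 145.72 tz [-0. -0. -1.] F [ 1.9 -3.8 -0.9] w 0.0139 j7 2.46
[109.90814606 -75.15946323]
```

>>> drive_tool([
  [[-0.1, -0.02, 0], 0],
  [[-0.1, -0.02, 0], 0],
  [[-0.1, -0.02, 0], 0],
  [[0, 0, 0], 0],
  [[0, 0, 0], 0],
  [[0, 0, 0], 0],
  [[0, 0, 0], 0],
  [[0, 0, 0], 0],
  [[0, 0, 0], 0],
  [[0, 0, 0], 0],
])

```text
time: 55.75
ee_pos: [0.589, 0.0682, 0.0492]
eef_rot: [-0.467, 0.884, -0.0, 0.0]
ft_force: [4.7, -4.4, -2.3]
width: 0.0139
grip_force: 35.0
```

```bash
python3 - <<'E'
from h import *
st();print(w2f(r.read_state()["ee_pos"]))
E
```

```text
t 55.75 tcp [0.589  0.0682 0.0492] psi 145.72 tz [ 0.001 -0.    -1.   ] F [ 4.7 -4.4 -2.3] w 0.0139 j7 2.46
[107.29993962 -75.16533861]
```

>>> drive_tool([
  [[-0.1, -0.02, 0], 0],
  [[-0.1, -0.02, 0], 0],
  [[0, 0, 0], 0],
  [[0, 0, 0], 0],
  [[0, 0, 0], 0],
  [[0, 0, 0], 0],
  [[0, 0, 0], 0],
  [[0, 0, 0], 0],
  [[0, 0, 0], 0],
  [[0, 0, 0], 0],
])

```text
time: 57.0
ee_pos: [0.5877, 0.0679, 0.0492]
eef_rot: [-0.467, 0.884, -0.001, 0.001]
ft_force: [7.4, -3.6, -5.8]
width: 0.0136
grip_force: 35.0
```

```bash
python3 - <<'E'
from h import *
st();print(w2f(r.read_state()["ee_pos"]))
E
```

```text
t 57.0 tcp [0.5877 0.0679 0.0492] psi 145.72 tz [ 0.002 -0.    -1.   ] F [ 7.4 -3.6 -5.8] w 0.0136 j7 2.46
[105.97005399 -75.17205918]
```

>>> drive_tool([
  [[-0.1, -0.02, 0], 0],
  [[-0.1, -0.02, 0], 0],
  [[0, 0, 0], 0],
  [[0, 0, 0], 0],
  [[0, 0, 0], 0],
  [[0, 0, 0], 0],
  [[0, 0, 0], 0],
  [[0, 0, 0], 0],
  [[0, 0, 0], 0],
  [[0, 0, 0], 0],
])

```text
time: 58.25
ee_pos: [0.5875, 0.0678, 0.0493]
eef_rot: [-0.467, 0.884, -0.001, 0.003]
ft_force: [18.2, -2.3, -15.2]
width: 0.0136
grip_force: 35.0
```

```bash
python3 - <<'E'
from h import *
st();print(w2f(r.read_state()["ee_pos"]))
E
```

```text
t 58.25 tcp [0.5875 0.0678 0.0493] psi 145.73 tz [ 0.006  0.    -1.   ] F [ 18.2  -2.3 -15.2] w 0.0136 j7 2.46
[105.75743343 -75.19897405]
```

>>> drive_tool([
  [[0.12, 0.02, 0], 0],
  [[0, 0, 0], -10.5],
  [[0, 0, 0], -10.5],
  [[0, 0, 0], -10.5],
  [[0, 0, 0], -10.5],
  [[0, 0, 0], -10.5],
  [[0, 0, 0], -10.5],
  [[0, 0, 0], -10.5],
  [[0, 0, 0], -10.5],
  [[0, 0, 0], -10.5],
])

```text
time: 59.5
ee_pos: [0.5875, 0.0692, 0.0494]
eef_rot: [0.334, 0.942, 0.001, 0.002]
ft_force: [11.5, 0.1, -9.8]
width: 0.0139
grip_force: 35.0
```

```bash
python3 - <<'E'
from h import *
st();print(w2f(r.read_state()["ee_pos"]),r.read_state()["torque"])
E
```

```text
t 59.5 tcp [0.5875 0.0692 0.0494] psi 50.95 tz [ 0.004  0.001 -1.   ] F [11.5  0.1 -9.8] w 0.0139 j7 0.94
[105.98586176 -73.87361997] [-0.00850236 -2.50715652  0.17201782]
```

>>> drive_tool([
  [[0, 0, 0], -4],
  [[0, 0, 0], -4],
  [[0, 0, 0], 0],
  [[0, 0, 0], 0],
  [[0, 0, 0], 0],
  [[0, 0, 0], 0],
  [[0, 0, 0], 0],
  [[0, 0, 0], 0],
  [[0, 0, 0], 0],
  [[0, 0, 0], 0],
])

```text
time: 60.75
ee_pos: [0.5876, 0.0693, 0.0494]
eef_rot: [0.397, 0.918, 0.001, 0.001]
ft_force: [11.6, -0.2, -9.1]
width: 0.0135
grip_force: 35.0
```

```bash
python3 - <<'E'
from h import *
st();print(w2f(r.read_state()["ee_pos"]),r.read_state()["torque"])
E
```

```text
t 60.75 tcp [0.5876 0.0693 0.0494] psi 43.28 tz [ 0.004  0.001 -1.   ] F [11.6 -0.2 -9.1] w 0.0135 j7 0.82
[106.11321747 -73.79924927] [-0.04580571 -2.51612441 -0.08937655]
```

>>> drive_tool([
  [[0.1, 0.02, 0], 0],
  [[0, 0, 0], 0],
  [[0, 0, 0], 0],
  [[0, 0, 0], 0],
  [[0, 0, 0], 0],
  [[0, 0, 0], 0],
  [[0, 0, 2.5], 0],
  [[0, 0, 4], 0],
  [[0, 0, 5], 0],
  [[-1, 1, 4], 9],
], hand=0)

```text
time: 62.0
ee_pos: [0.5773, 0.0772, 0.2061]
eef_rot: [0.323, 0.946, 0.0, 0.001]
ft_force: [0.5, 0.4, -0.1]
width: 0.0868
grip_force: 0.0
```

>>> drive_tool([
  [[-2, 2, 0.5], 9],
  [[-2, 2, 0], 9],
  [[-2, 2, 0], 9],
  [[-2, 2, 0], 9],
  [[-2, 2, 0], 9],
  [[-1.6, 1.8, 0], 4.4],
  [[0, 0, 0], 0],
  [[0, 0, 0], 0],
  [[0, 0, 0], 0],
  [[0, 0, 0], 0],
])

```text
time: 63.25
ee_pos: [0.4613, 0.1955, 0.2091]
eef_rot: [-0.101, 0.995, -0.0, -0.0]
ft_force: [0.3, 0.2, 0.3]
width: 0.0873
grip_force: 0.0
```

```bash
python3 - <<'E'
from h import *
st();print(w2f(r.read_state()["ee_pos"]));c=cam("wrist");save(c,"pics/w10.png");print(proj(c,(.4618,.1985,.106)))
cv2.imwrite("pics/w10z.png",cv2.resize(c["img"][60:250,0:400],None,fx=2,fy=2,interpolation=cv2.INTER_CUBIC))
E
```

```text
t 63.25 tcp [0.4613 0.1955 0.2091] psi 101.54 tz [ 0. -0. -1.] F [0.3 0.2 0.3] w 0.0873 j7 1.31
[ 8.07224787 75.39683417]
[263.4659706  195.35546668]
```

View pics/w10z.png

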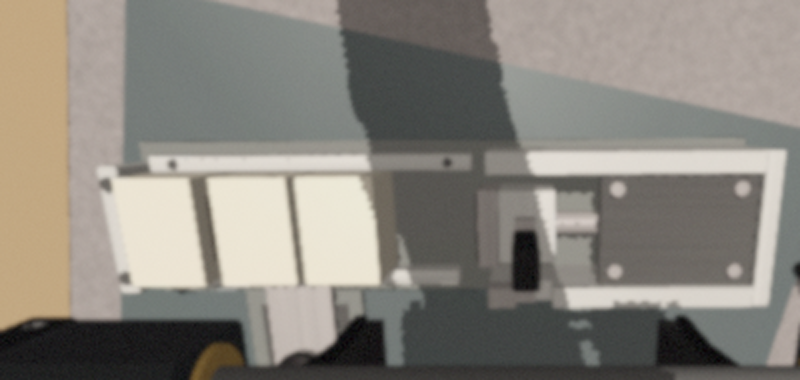

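The cartons are square against the fence at crop (155,232), (250,232) and (340,232). The tab is at (524,260), as expected, with the keeper still out. Now I pinch the tab.

>>> drive_tool([
  [[0.05, 0.3, -4], 0],
  [[0, 0, -4], 0],
  [[0, 0, -3], 0],
  [[0, 0, -2], 0],
  [[0, 0, 0], 0],
  [[0, 0, 0], 0],
  [[0, 0, 0], 0],
  [[0, 0, 0], 0],
  [[0, 0, 0], 0],
  [[0, 0, 0], 0],
])

```text
time: 64.55
ee_pos: [0.4615, 0.1991, 0.0793]
eef_rot: [-0.101, 0.995, 0.0, 0.0]
ft_force: [-0.0, -0.6, -0.6]
width: 0.087
grip_force: 0.0
```

>>> drive_tool([
  [[0, 0, 0], 0],
  [[0, 0, 0], 0],
  [[0, 0, 0], 0],
  [[0, 0, 0], 0],
  [[0, 0, 0], 0],
  [[0, 0, 0], 0],
  [[0, 0, 0], 0],
  [[-0.04, 0.2, 0], 0],
  [[-0.04, 0.2, 0], 0],
  [[0, 0, 0], 0],
], hand=1, newtons=40)

```text
time: 65.8
ee_pos: [0.4612, 0.1999, 0.0791]
eef_rot: [-0.1, 0.995, -0.002, -0.0]
ft_force: [0.8, -12.8, 5.4]
width: 0.0136
grip_force: 40.0
```

```bash
python3 - <<'E'
from h import *
st();print(w2f(r.read_state()["ee_pos"]))
E
```

```text
t 65.8 tcp [0.4612 0.1999 0.0791] psi 101.51 tz [-0.    -0.004 -1.   ] F [  0.8 -12.8   5.4] w 0.0136 j7 1.37
[ 8.88499073 79.7501788 ]
```

>>> drive_tool([
  [[-0.02, 0.1, 0], 0],
  [[-0.3, -0.06, 0], 0],
  [[-0.3, -0.06, 0], 0],
  [[-0.3, -0.06, 0], 0],
  [[-0.3, -0.06, 0], 0],
  [[-0.3, -0.06, 0], 0],
  [[-0.3, -0.06, 0], 0],
  [[-0.1, -0.02, 0], 0],
  [[0, 0, 0], 0],
  [[0, 0, 0], 0],
])

```text
time: 67.05
ee_pos: [0.4432, 0.1972, 0.0791]
eef_rot: [-0.1, 0.995, -0.002, 0.001]
ft_force: [7.6, -11.7, -1.7]
width: 0.0137
grip_force: 40.0
```

```bash
python3 - <<'E'
from h import *
st();print(w2f(r.read_state()["ee_pos"]))
E
```

```text
t 67.05 tcp [0.4432 0.1972 0.0791] psi 101.48 tz [ 0.002 -0.003 -1.   ] F [  7.6 -11.7  -1.7] w 0.0137 j7 1.34
[-9.33312006 80.75233773]
```

>>> drive_tool([
  [[0.2, -0.6, 0], 0],
  [[0.14, -0.69, 0], 0],
  [[0.14, -0.69, 0], 0],
  [[0.14, -0.69, 0], 0],
  [[0.14, -0.69, 0], 0],
  [[0.14, -0.69, 0], 0],
  [[0.14, -0.69, 0], 0],
  [[0.14, -0.69, 0], 0],
  [[0.14, -0.69, 0], 0],
  [[0.13, -0.6, 0], 0],
])

```text
time: 68.3
ee_pos: [0.4572, 0.1312, 0.0792]
eef_rot: [-0.101, 0.995, -0.001, 0.001]
ft_force: [6.2, -4.4, -4.5]
width: 0.0137
grip_force: 40.0
```

>>> drive_tool([
  [[0.04, -0.2, 0], 0],
  [[0.04, -0.2, 0], 0],
  [[0.04, -0.2, 0], 0],
  [[0, 0, 0], 0],
  [[0, 0, 0], 0],
  [[0, 0, 0], 0],
  [[0, 0, 0], 0],
  [[0, 0, 0], 0],
  [[0, 0, 0], 0],
  [[0, 0, 0], 0],
])

```text
time: 69.55
ee_pos: [0.4583, 0.1254, 0.0792]
eef_rot: [-0.101, 0.995, -0.001, 0.001]
ft_force: [6.2, -7.3, -4.5]
width: 0.0139
grip_force: 40.0
```

```bash
python3 - <<'E'
from h import *
st();print(w2f(r.read_state()["ee_pos"]))
E
```

```text
t 69.55 tcp [0.4583 0.1254 0.0792] psi 101.55 tz [ 0.002 -0.002 -1.   ] F [ 6.2 -7.3 -4.5] w 0.0139 j7 1.5
[-9.05624739  7.36158598]
```

>>> drive_tool([
  [[0.04, -0.2, 0], 0],
  [[0.04, -0.2, 0], 0],
  [[0, 0, 0], 0],
  [[0, 0, 0], 0],
  [[0, 0, 0], 0],
  [[0, 0, 0], 0],
  [[0, 0, 0], 0],
  [[0, 0, 0], 0],
  [[0, 0, 0], 0],
  [[0, 0, 0], 0],
])

```text
time: 70.8
ee_pos: [0.4589, 0.1231, 0.0792]
eef_rot: [-0.101, 0.995, -0.0, 0.001]
ft_force: [5.4, -0.5, -6.2]
width: 0.0136
grip_force: 40.0
```

```bash
python3 - <<'E'
from h import *
st();print(w2f(r.read_state()["ee_pos"]))
E
```

```text
t 70.8 tcp [0.4589 0.1231 0.0792] psi 101.63 tz [ 0.002  0.    -1.   ] F [ 5.4 -0.5 -6.2] w 0.0136 j7 1.5
[-9.01131962  4.99339838]
```

>>> drive_tool([
  [[0, 0, 0], 0],
  [[0, 0, 0], 0],
  [[0, 0, 0], 0],
  [[0, 0, 0], 0],
  [[0, 0, 0], 0],
  [[0, 0, 2.5], 0],
  [[0, 0, 4], 0],
  [[0, 0, 5], 0],
  [[1.5, 0, 4], 0],
  [[2, 0, 3], 0],
], hand=0)

```text
time: 72.05
ee_pos: [0.4934, 0.1232, 0.2663]
eef_rot: [-0.102, 0.995, 0.001, 0.001]
ft_force: [0.7, 0.6, -0.5]
width: 0.0868
grip_force: 0.0
```

>>> drive_tool([
  [[2, 0, 0.5], 0],
  [[2, 0, 0.5], 0],
  [[2, 0, 0.5], 0],
  [[2, 0, 0], 0],
  [[2, 0, 0], 0],
  [[0, 0, 0], 0],
  [[0, 0, 0], 0],
  [[0, 0, 0], 0],
  [[0, 0, 0], 0],
  [[0, 0, 0], 0],
])

```text
time: 73.3
ee_pos: [0.5927, 0.1231, 0.2793]
eef_rot: [-0.101, 0.995, 0.0, 0.0]
ft_force: [-0.2, 0.2, 0.2]
width: 0.0871
grip_force: 0.0
```

```bash
python3 - <<'E'
from h import *
st();c=cam("wrist");save(c,"pics/w11.png")
cv2.imwrite("pics/w11z.png",cv2.resize(c["img"][0:250,60:440],None,fx=2.1,fy=2.1,interpolation=cv2.INTER_CUBIC))
E
```

```text
t 73.3 tcp [0.5927 0.1231 0.2793] psi 101.64 tz [ 0.  0. -1.] F [-0.2  0.2  0.2] w 0.0871 j7 1.62
```

View pics/w11z.png

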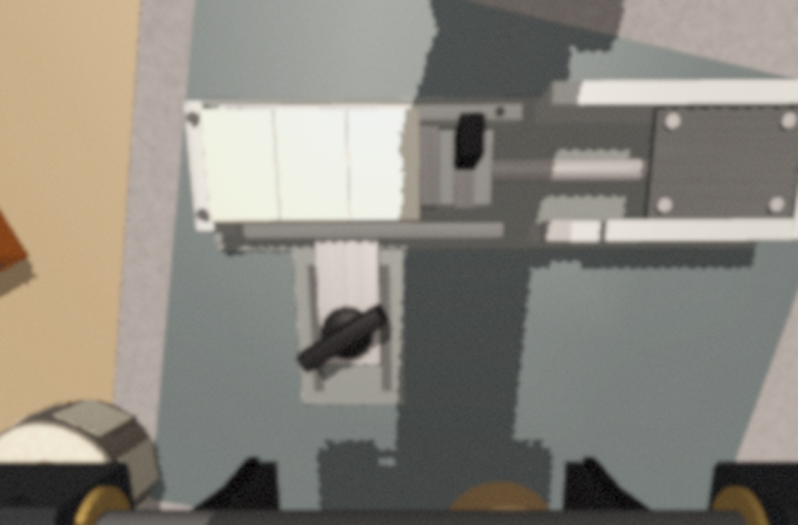

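The row is tight and square between the stop at (195,165) and the follower at (425,160). The guide is up against the cartons, the wing is turned tight at (343,338), the keeper is drawn in, and the robot is clear. Handing in.

```bash
python3 -c "
from bench import r
print(r.close_job())"
```

```text
the job is handed in; nothing more can be done
None
```

The job is handed in at about 73 s of the 210 s allowed; no verdict came back. By my last look, all three cartons stand square in the channel, the guide is clamped against them, and the released follower is pressing the row against the end stop.

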